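# Nut driver held over the hasp's nut

## Task

The nut that fixes the staple on the grey steel case sits under the closed hasp: swing the hasp up off the staple and right over until it lies well back on the lid side. Then take the upright nut driver out of its yellow holder, carry it upright over the bamboo row, with its socket higher than the bulbs and without disturbing anything on the row or touching the case with it. Finish holding it still and upright, its socket centred over the nut and about a centimetre above it, not touching; do not put it down or let go.

Things in the scene. Friction and masses are not known exactly. Their poses are not given: they have to be found in the camera images.
- case: Grey steel case, fixed, 180 (x) x 160 (y) x 80 mm high, left or right of the row (it and the holder may swap). Origin: centre of its underside, z up. A seam splits its top into lid (+x, far) and front deck (-x). Along the top's middle line (y = 0): hasp hinge at x = +30, hexagonal nut at -12, staple loop (18 mm long, 5 mm wire, 28 mm high) at -45 mm.
- hasp (a joint): Angle of the steel hasp in rad about its hinge line (the case's y): 0 = closed, flat over nut and staple, pointing to the case's -x; grows as its free end swings up (1.57 = upright) and over to +x; stop at 2.6. Starts at 0 to 0.25. Hinge friction 0.05 N m: it stays about where it is left; about 1 N at the tab moves it.
- hasp_hinge (a point): Point on the hasp's hinge line, at the middle of its width, 16 mm above the case's top. Its axes turn with the hasp and equal the case's axes at joint 0.
- hasp_tab (a point): Middle of the upturned thumb tab at the hasp's free end, good to pinch: 96 mm from the hinge line along the strap, 12 mm above its middle plane. Strap: 24 mm wide (case's y), 4 mm thick, 99 mm long; closed, its underside is 14 mm above the case's top. Tab: 24 mm wide, 6 mm thick, its top 24 mm above the strap's middle plane (40 mm above the case's top when closed).
- nut (a point): Centre of the top face of the steel hexagonal nut, 17 mm across flats, 8 mm high, 11 mm above the case's top, fixed to the case. Covered by the hasp while that is closed. Axes as the case's.
- driver: Stubby nut driver standing upright, socket down, in the holder. Origin: centre of the socket's mouth (bottom end); z runs up along the tool. Steel socket 22 mm diameter from 0 to 30 mm, shaft 10 mm diameter to 75 mm, round black handle 28 mm diameter from 75 to 155 mm (its top). 0.1 to 0.2 kg. Any yaw is alike.
- holder: Yellow plastic probe holder, fixed block 80 x 80 x 50 mm high with a round well in the middle, 24 mm diameter and 40 mm deep, in which the driver stands with its mouth 10 mm above the table. Origin: centre of the underside.
- row: Bamboo board, fixed, 320 (its x) x 85 (its y) x 30 mm high, between the case and the holder, with the bulbs, tub and adaptor in a line along its x. Origin: centre of the underside, z up.
- bulb1: Clear pear-shaped bulb, 60 mm diameter, standing cap down in a hole of the board at its x = -45 mm; origin at the cap's lower end, 8 mm above the table; its top is 113 mm above the table.
- bulb2: Like bulb1, at the board's x = +40 mm.
- tub: Plastic tub with a ribbed twist cap, 60 mm diameter, 58 mm high, loose on the board's far end; origin at the centre of its underside.
- adaptor: Matte grey plug adaptor, 46 x 46 x 34 mm, loose on the board's near end; origin at the centre of its underside.
Not all that is in view belongs to the job. Leave any brown look-alike of the driver alone.

How it is judged:
By the outcome, as a careful person would: the job done as asked, in the order asked, and still so for the second after the job is handed in, while the arm keeps its last pose, push and grip.
It also fails if it takes over 66 s, if anything falls off the work surface, if the arm or the gripper's body presses on something with over 40 N, if the wrist force passes 120 N, or if a joint passes its speed limit or range.

## Robot

A 7-joint arm with a two-finger parallel gripper is mounted at the origin on the work surface. World frame = base frame: x ahead of the robot, y to its left, z up, the work surface at z = 0. Lengths are in m, angles in rad, forces in N, time in s.
With the tool pointing down it reaches from about 0.425 to 0.95 m from the base axis. Payload 16.7 kg.
Tool frame: the origin (TCP) lies on the centre line of the jaws, within the pads' length; the fingertips stand 14 mm ahead of it and the grasp point (between the pads) lies 5 mm behind it; z points along the fingers, y is the line along which they close (so a half turn about z gives the same grasp; the last joint's range is limited). The gripper opens to 94 mm and grips with 3 to 60 N. Pads are 16 mm wide; open, the fingers measure 119 mm over their backs; the gripper's body (75 mm by 177 mm) begins 78 mm behind the grasp point.
Start: joints at [-1.462, 0.426, 0.074, 1.606, -0.034, 1.111, -0.067], TCP at [0.172, 0.653, 0.219] pointing down, gripper open.
Joint ranges: [-2.85, 2.85], [-0.5, 2.14], [-1.23, 1.37], [0.21, 2.46], [-1.02, 4.16], [0.16, 2.05], [-2.73, 2.73]. Speed limits (rad/s): [1.89, 1.89, 2.39, 2.39, 3.01, 3.01, 3.01].

## Interface

Orientations are given as [roll, pitch, yaw] about the fixed x, y, z axes, in that order (R = Rz(yaw) Ry(pitch) Rx(roll)).
In Python, from rig import r gives the robot as it stands.
- The arm moves only by the tool servo_tool, never from a script. Its argument "moves" is a list of rows, each a list of 3 entries, a list of its own where there are three numbers: the opening in per cent of the stroke, from 0 (shut) to 100 (fully open), then the shift along the tool's x, y, z in mm, then the turn about the tool's z in rad. In form: [[claw, [tx, ty, tz], roll], ...]. A call has 1 to 20 rows; each row shifts and turns the commanded pose from where the row before left it, along the tool's axes as they then stand; what a row does not reach is not made up. A row lasts 1/8 s, in which the tool goes at most 62.5 mm and 10.7 degrees, less where a joint would pass 70% of its speed; a pose out of reach is approached as far as the arm can. A call is refused whole if a number of a shift passes 62.5 or a number of a turn 0.188, either way. A call with a gripper value outside its range is refused whole. The fingers move at their own pace and stop on an object; the grip force is fixed at half the most. Time passes only in rows, so rows that do not move let the fingers close. It gives the time, the measured TCP pose, the force, the opening and the grip force at its end, in the units of the state.
- r.get_obs(): the state, without advancing time (a new reading comes with each control period).
- r.capture(name): name is "side" or "top" or "wrist"; returns a dict with "color" (384x512x3 uint8, red, green, blue), "vfov" (degrees; the focal length in pixels is half the picture's height over the tangent of half this angle, whatever the lens; pixels are square), "cx", "cy" (the principal point, pixels), "extrinsics" (4x4, takes a point from camera to world coordinates); the wrist camera has in their place "T_tool_cam" (4x4, takes a point from camera to tool coordinates, whose origin is the TCP and whose axes are the flange's). Camera axes: x right, y down, z forward; pixel columns grow to the right and rows downward; lengths in m; the calibration is good to about 2 mm. A picture is of the moment at which its call begins: read the wrist's pose just before it. There is no depth.
- r.finish_job(): hands the job in; it is judged then, once.
The state is a dict: "t": time; "joints": joint angles; "qd": joint speeds; "joint_efforts": joint torques, N m; "tcp_pos": TCP position; "tcp_rot": TCP orientation; "force": force on the tool from outside, world axes, zero at the start; "ft_torque": the same for the moment, N m; "finger_gap": finger opening in m; "gripper_force": force on a finger pad.
Only numpy, scipy, OpenCV 4.12 (cv2) and the standard library are available. Lean on these libraries where they do the work, as an engineer would, in place of code of your own. Each camera call takes 0.05 s, during which the arm holds its last target. There are 200 camera calls.

## Working session

There is one attempt and no reset: what is moved stays moved. The work goes in short steps, Python scripts to look and compute and a tool call to move; the robot and the scene stay as the last step left them, time stands still between calls to the robot, and variables do not carry over. Pictures are saved under pics/ and viewed, at most 12 in all, crops included, and the job is handed in when it is done.

Besides the shell and the picture viewer there is one more tool, called after ">>>" as a command line: name --argument value ..., lists and objects as JSON in quotes. servo_tool: Moves the arm, as the interface text tells. Its arguments: {"type":"object","properties":{"moves":{"type":"array"}},"required":["moves"]}

```bash
mkdir -p pics; python3 - <<'E'
from rig import r
import cv2,numpy as np
o=r.get_obs();print({k:np.round(v,3) for k,v in o.items()})
for n in ("side","top"):
    c=r.capture(n);cv2.imwrite(f"pics/{n}0.png",c["color"][:,:,::-1])
    print(n,c["vfov"],c["cx"],c["cy"],np.round(c["extrinsics"],4).tolist())
c=r.capture("wrist");print(c["vfov"],c["cx"],c["cy"],np.round(c["T_tool_cam"],4).tolist());cv2.imwrite("pics/w0.png",c["color"][:,:,::-1])
E
```

```text
{'t': np.float64(0.0), 'joints': array([-1.463,  0.427,  0.074,  1.607, -0.034,  1.111, -0.067]), 'qd': array([-0.001,  0.001, -0.   ,  0.   , -0.001, -0.002, -0.001]), 'joint_efforts': array([-1.0000e-03, -9.3583e+01,  3.6670e+00, -4.5418e+01, -4.9000e-02,
        2.1000e-02,  0.0000e+00]), 'tcp_pos': array([0.172, 0.652, 0.219]), 'tcp_rot': array([-3.14 ,  0.   ,  2.884]), 'force': array([ 0.203,  0.334, -0.336]), 'ft_torque': array([ 0.026, -0.023,  0.046]), 'gripper_force': np.float64(0.0), 'finger_gap': np.float64(0.094)}
side 45.11742778474704 245.9845645729297 194.87041775267178 [[-0.9375, -0.2622, 0.229, 0.3413], [-0.3481, 0.7, -0.6236, 0.5794], [0.0032, -0.6643, -0.7475, 0.8079], [0.0, 0.0, 0.0, 1.0]]
top 51.90114300693651 260.6166965814044 192.6480834152837 [[0.0218, -0.9982, 0.0561, 0.488], [-0.9996, -0.0208, 0.0187, -0.0227], [-0.0175, -0.0565, -0.9983, 1.0339], [0.0, 0.0, 0.0, 1.0]]
63.444729431153675 257.4326932213186 198.1286299812009 [[0.0007, -0.9621, -0.2728, 0.0797], [1.0, 0.0006, 0.0006, 0.0], [-0.0004, -0.2728, 0.9621, -0.1649], [0.0, 0.0, 0.0, 1.0]]
```

View pics/top0.png

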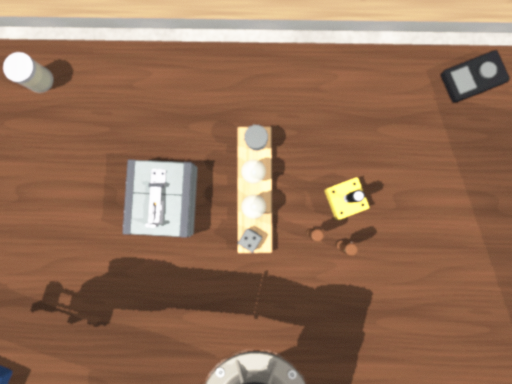

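View pics/side0.png

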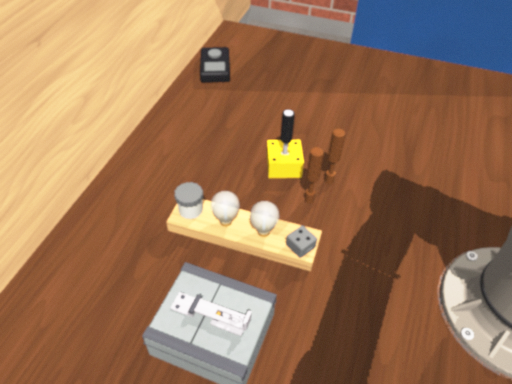

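The top view shows the case at (160,199) with the hasp pointing down-image (-x), the row at (255,190), the holder at (347,198) with the driver top near (359,196), and brown look-alikes at (317,235) and (350,248). The side view agrees: driver top at (288,113), hasp tab near (247,318).

```bash
cat > h.py <<'E'
from rig import r
import cv2,numpy as np
from scipy.spatial.transform import Rotation as R
def cap(n):
    o=r.get_obs(); c=r.capture(n); 
    if n=="wrist":
        T=np.eye(4);T[:3,:3]=R.from_euler("xyz",o["tcp_rot"]).as_matrix();T[:3,3]=o["tcp_pos"];E=T@c["T_tool_cam"]
    else:E=np.array(c["extrinsics"])
    c["E"]=E;c["f"]=192/np.tan(np.radians(c["vfov"]/2));return c
def ray(c,p):
    d=c["E"][:3,:3]@np.array([(p[0]-c["cx"])/c["f"],(p[1]-c["cy"])/c["f"],1]);return c["E"][:3,3],d/np.linalg.norm(d)
def plane(c,p,z):
    o,d=ray(c,p);return o+d*(z-o[2])/d[2]
def tri(c1,p1,c2,p2):
    a,d=ray(c1,p1);b,e=ray(c2,p2);s=np.linalg.lstsq(np.c_[d,-e],b-a,rcond=None)[0]
    P,Q=a+d*s[0],b+e*s[1];return (P+Q)/2,np.linalg.norm(P-Q)
def proj(c,X):
    v=c["E"][:3,:3].T@(np.asarray(X)-c["E"][:3,3]);return np.array([c["cx"],c["cy"]])+c["f"]*v[:2]/v[2]
def big(m):
    k,_=cv2.findContours(m.astype(np.uint8),cv2.RETR_EXTERNAL,cv2.CHAIN_APPROX_NONE);return max(k,key=cv2.contourArea)
E
python3 - <<'E'
from h import *
t=cap("top");s=cap("side");np.set_printoptions(precision=4,suppress=True)
H=cv2.cvtColor(t["color"],cv2.COLOR_RGB2HSV)
y=(abs(H[...,0].astype(int)-28)<5)&(H[...,1]>180)&(H[...,2]>120)
b=cv2.minAreaRect(big(y));print("holder",b,plane(t,b[0],.05))
print("driver",tri(t,(359,196),s,(288,113)))
# row
m=(abs(H[...,0].astype(int)-20)<8)&(H[...,1]>60)&(H[...,2]>150);m[:110]=0;m[:,:225]=0;m[:,285:]=0
b=cv2.minAreaRect(big(m));q=cv2.boxPoints(b);print("row",b,[plane(t,p,.03)[:2] for p in q])
g=(H[...,1]<70)&(H[...,2]>90);g[:140]=0;g[260:]=0;g[:,225:]=0
b=cv2.minAreaRect(big(g));q=cv2.boxPoints(b);print("case",b,[plane(t,p,.08)[:2] for p in q])
A=cv2.resize(t["color"][140:255,105:225],None,fx=5,fy=5,interpolation=cv2.INTER_CUBIC)[:560]
cv2.imwrite("pics/c1.png",A[...,::-1])
B=cv2.resize(s["color"][255:384,135:290],None,fx=4.5,fy=4.5,interpolation=cv2.INTER_CUBIC)
cv2.imwrite("pics/c2.png",B[...,::-1])
E
```

```text
Traceback (most recent call last):
  File "h.py", line 20, in big
    k,_=cv2.findContours(m.astype(np.uint8),cv2.RETR_EXTERNAL,cv2.CHAIN_APPROX_NONE);return max(k,key=cv2.contourArea)
                                                                                            ~~~^^^^^^^^^^^^^^^^^^^^^^^
ValueError: max() iterable argument is empty
```

```bash
python3 - <<'E'
from h import *
t=cap("top");s=cap("side");np.set_printoptions(precision=4,suppress=True)
H=cv2.cvtColor(np.ascontiguousarray(t["color"]),cv2.COLOR_RGB2HSV)
print(H[203,335],H[190,340],H[150,240],H[200,180])
y=(abs(H[...,0].astype(int)-28)<8)&(H[...,1]>130)&(H[...,2]>90);y[:,:300]=0;y[:150]=0;y[230:]=0;y[:,390:]=0
b=cv2.minAreaRect(big(y));print("holder",b,plane(t,b[0],.05))
print("driver",tri(t,(359,196),s,(288,113)))
m=(abs(H[...,0].astype(int)-20)<8)&(H[...,1]>60)&(H[...,2]>150);m[:110]=0;m[:,:225]=0;m[:,285:]=0
b=cv2.minAreaRect(big(m));q=cv2.boxPoints(b);print("row",b,[plane(t,p,.03)[:2] for p in q])
g=(H[...,1]<70)&(H[...,2]>90);g[:140]=0;g[260:]=0;g[:,225:]=0
b=cv2.minAreaRect(big(g));q=cv2.boxPoints(b);print("case",b,[plane(t,p,.08)[:2] for p in q])
A=cv2.resize(t["color"][140:255,105:225],None,fx=5,fy=5,interpolation=cv2.INTER_CUBIC)[:560]
cv2.imwrite("pics/c1.png",A[...,::-1])
B=cv2.resize(s["color"][255:384,135:290],None,fx=4.5,fy=4.5,interpolation=cv2.INTER_CUBIC)
cv2.imwrite("pics/c2.png",B[...,::-1])
E
```

```text
[ 30  83 255] [ 30  82 255] [ 27  43 255] [ 90   5 224]
holder ((335.4617614746094, 201.96266174316406), (35.63144302368164, 16.748558044433594), 78.02386474609375) [ 0.524  -0.1908  0.05  ]
driver (array([ 0.5357, -0.2234,  0.1596]), np.float64(0.0029970780631377513))
row ((253.6233367919922, 189.4984130859375), (127.41781616210938, 35.828147888183594), 89.25594329833984) [array([0.7149, 0.0662]), array([ 0.7178, -0.0261]), array([ 0.3925, -0.0369]), array([0.3892, 0.0537])]
case ((159.56492614746094, 197.76657104492188), (72.16327667236328, 76.1052017211914), 3.012787342071533) [array([0.4346, 0.33  ]), array([0.62  , 0.3278]), array([0.6141, 0.1506]), array([0.4295, 0.1546])]
```

View pics/c1.png

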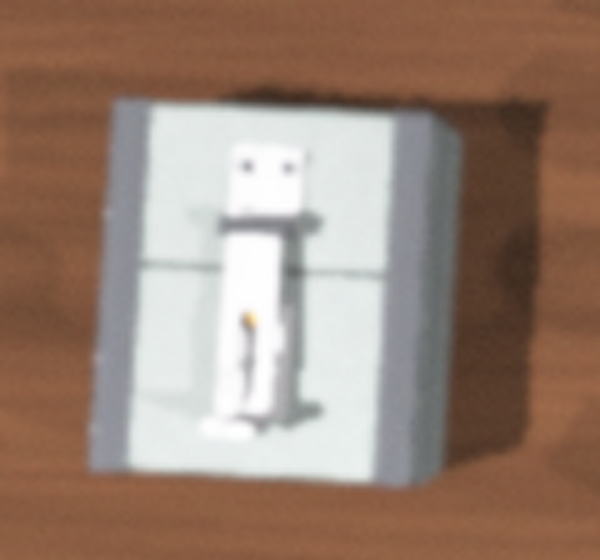

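View pics/c2.png

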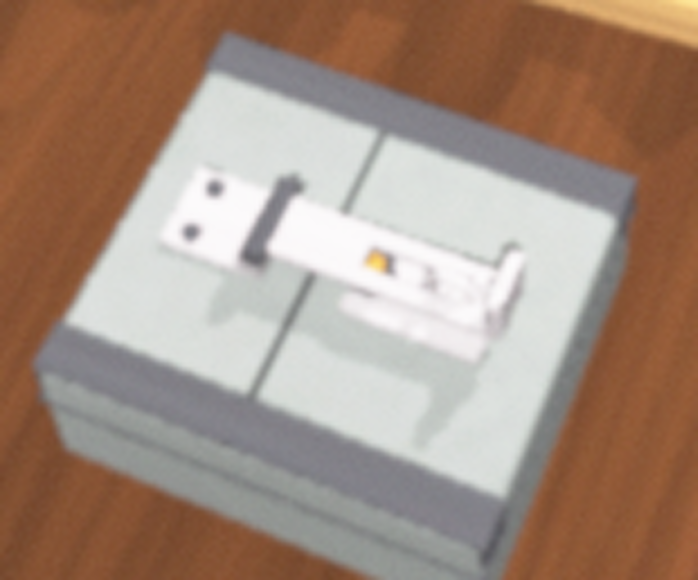

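```bash
python3 - <<'E'
from h import *
t=cap("top");s=cap("side");np.set_printoptions(precision=4,suppress=True)
T=lambda x,y:(x/5+105-.4,y/5+140-.4)
S=lambda x,y:(x/4.5+135-.4,y/4.5+255-.4)
P=[plane(t,T(*p),.08)[:2] for p in[(113,98),(432,112),(410,487),(88,470)]]
Q=[plane(s,S(*p),.08)[:2] for p in[(40,368),(230,32),(636,180),(497,548)]]
print(np.array(P),np.mean(P,0));print(np.array(Q),np.mean(Q,0))
P=np.array(P);d=P[0]+P[1]-P[2]-P[3];yaw=np.arctan2(d[1],d[0]);Q=np.array(Q);print("yaw",yaw,[np.linalg.norm(P[i]-P[i-1]) for i in range(4)],[np.linalg.norm(Q[i]-Q[i-1]) for i in range(4)])
c=np.mean(P,0)
for n,x in(("hinge",.03),("nut",-.012),("staple",-.045)):print(n,c+x*np.array([np.cos(yaw),np.sin(yaw)]))
print("tab",tri(t,T(228,427),s,S(510,272)),"hinge",tri(t,T(262,222),s,S(272,220)))
# holder from side + driver
for c,n in((t,"top"),(s,"side")):
    H=cv2.cvtColor(np.ascontiguousarray(c["color"]),cv2.COLOR_RGB2HSV)
    y=(abs(H[...,0].astype(int)-29)<6)&(H[...,1]>70)
    if n=="top": y[:,:315]=0;y[:170]=0;y[225:]=0;y[:,380:]=0
    else: y[:125]=0;y[190:]=0;y[:,:255]=0;y[:,320:]=0
    p=np.argwhere(y)[:,::-1].astype(np.int32);b=cv2.minAreaRect(p);print(n,b,plane(c,b[0],.05))
    cv2.imwrite(f"pics/d_{n}.png",cv2.resize(c["color"][160:260,300:400] if n=="top" else c["color"][95:195,250:350],None,fx=4,fy=4,interpolation=cv2.INTER_CUBIC)[...,::-1])
cv2.imwrite("pics/d.png",np.hstack([cv2.imread("pics/d_top.png"),cv2.imread("pics/d_side.png")]))
E
```

```text
[[0.6168 0.3236]
 [0.613  0.1667]
 [0.4307 0.1716]
 [0.4353 0.3284]] [0.524  0.2476]
[[0.6141 0.3254]
 [0.6115 0.1681]
 [0.4325 0.1748]
 [0.4336 0.3282]] [0.5229 0.2491]
yaw -0.026425906396538763 [np.float64(0.18159090660795757), np.float64(0.15694545512942976), np.float64(0.18237650275341072), np.float64(0.1568478578759628)] [np.float64(0.1804634765466115), np.float64(0.15737213821985166), np.float64(0.17909887458647217), np.float64(0.15346013557628183)]
hinge [0.5539 0.2468]
nut [0.512  0.2479]
staple [0.479  0.2487]
tab (array([0.4586, 0.2487, 0.1209]), np.float64(0.0005240781336966563)) hinge (array([0.5566, 0.2452, 0.0897]), np.float64(0.00044538202448986855))
top ((346.71044921875, 198.1126251220703), (33.655723571777344, 35.3126220703125), 68.74949645996094) [ 0.5342 -0.2186  0.05  ]
side ((285.1971435546875, 158.2173309326172), (37.59834671020508, 35.53061294555664), 88.02507019042969) [ 0.5271 -0.1939  0.05  ]
```

View pics/d.png

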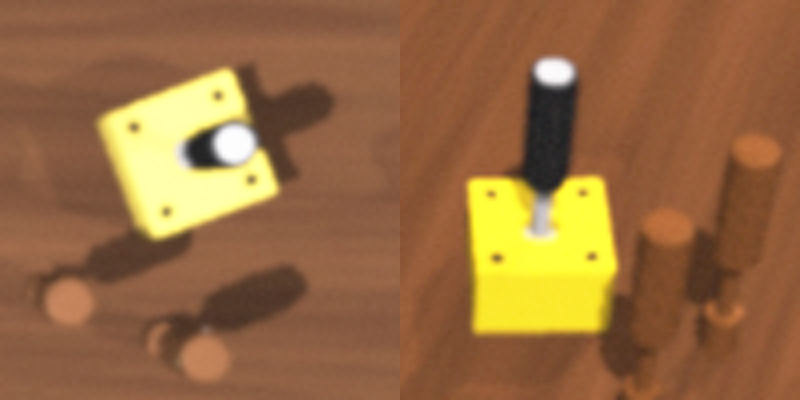

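Case: centre about (.524,.248), yaw about -0.026. The hasp is nearly closed, with its tab top at (.459,.249,.121), which fits the given 0.120. The driver top sits in the holder's middle near (.536,-.222). I'm moving above the tab now.

>>> servo_tool --moves '[[60, [0, 0, 0], -0.116], [60, [0, 0, 0], -0.115], [60, [-24.6, -33, 0], 0], [60, [-24.6, -33, 0], 0], [60, [-24.6, -33, 0], 0], [60, [-24.6, -33, 0], 0], [60, [-24.6, -33, 0], 0], [60, [-24.6, -33, 0], 0], [60, [-24.6, -33, 0], 0], [60, [-24.6, -33, 0], 0], [60, [-24.6, -33, 0], 0], [60, [-24.6, -33, 0], 0], [60, [-24.6, -33, 0], 0], [60, [-24.6, -33, 0], 0], [60, [0, 0, 0], 0], [60, [0, 0, 0], 0]]'

```text
t: 2.45
tcp_pos: [0.4563, 0.2494, 0.2195]
tcp_rot: [3.141, -0.0, 3.115]
force: [0.3, 0.3, -0.4]
finger_gap: 0.0564
gripper_force: 0.0
```

```bash
python3 - <<'E'
from h import *
np.set_printoptions(precision=4,suppress=True)
w=cap("wrist");o=r.get_obs();print(o["tcp_pos"],o["tcp_rot"],o["joints"])
print("tab proj",proj(w,(.4575,.2487,.12)),"hinge",proj(w,(.554,.2468,.096)))
cv2.imwrite("pics/w1.png",w["color"][...,::-1])
E
```

```text
[0.456  0.2497 0.2195] [ 3.1414 -0.0002  3.1158] [-0.8545  0.1718  0.2595  1.9625 -0.0521  1.0136  0.9739]
tab proj [256.4272 204.5349] hinge [257.1473 285.8365]
```

View pics/w1.png

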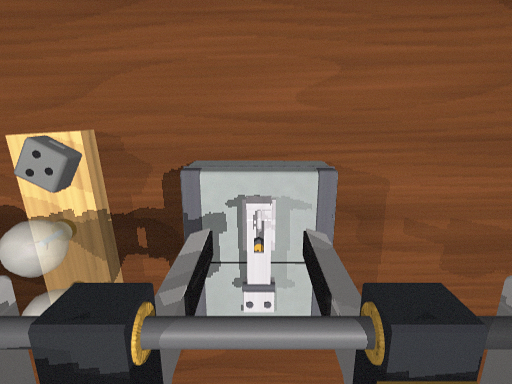

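The wrist view shows the tab at (258,200), the hinge at (258,287) and the nut through the slot at (258,247), all within about 1 mm of my estimate. Next I descend and pinch the tab across its width.

>>> servo_tool --moves '[[60, [0, 0, 30], 0], [60, [0, 0, 30], 0], [60, [0, 0, 25], 0], [60, [0, 0, 20], 0], [60, [0, 0, 9], 0], [60, [0, 0, 0], 0], [20, [0, 0, 0], 0], [0, [0, 0, 0], 0], [0, [0, 0, 0], 0], [0, [0, 0, 0], 0], [0, [0, 0, 0], 0]]'

```text
t: 3.88
tcp_pos: [0.4567, 0.2504, 0.1059]
tcp_rot: [3.14, 0.001, 3.116]
force: [0.1, 7.7, -0.8]
finger_gap: 0.0233
gripper_force: 30.0
```

```bash
python3 - <<'E'
import numpy as np
# arc increments in tool (x=-case x, z down) for grasp pt (97,14), theta 0 -> 2.45 in 28 steps
th=np.linspace(0,2.45,29);x=-97*np.cos(th)+14*np.sin(th);z=97*np.sin(th)+14*np.cos(th)
print([[round(-a,1),0,round(-b,1)] for a,b in zip(np.diff(x),np.diff(z))])
E
```

```text
[[np.float64(-1.6), 0, np.float64(-8.4)], [np.float64(-2.3), 0, np.float64(-8.3)], [np.float64(-3.0), 0, np.float64(-8.0)], [np.float64(-3.7), 0, np.float64(-7.7)], [np.float64(-4.4), 0, np.float64(-7.4)], [np.float64(-5.0), 0, np.float64(-7.0)], [np.float64(-5.6), 0, np.float64(-6.5)], [np.float64(-6.1), 0, np.float64(-6.0)], [np.float64(-6.6), 0, np.float64(-5.4)], [np.float64(-7.1), 0, np.float64(-4.8)], [np.float64(-7.5), 0, np.float64(-4.2)], [np.float64(-7.8), 0, np.float64(-3.5)], [np.float64(-8.1), 0, np.float64(-2.8)], [np.float64(-8.3), 0, np.float64(-2.1)], [np.float64(-8.5), 0, np.float64(-1.4)], [np.float64(-8.6), 0, np.float64(-0.6)], [np.float64(-8.6), 0, np.float64(0.1)], [np.float64(-8.5), 0, np.float64(0.9)], [np.float64(-8.4), 0, np.float64(1.6)], [np.float64(-8.2), 0, np.float64(2.4)], [np.float64(-8.0), 0, np.float64(3.1)], [np.float64(-7.7), 0, np.float64(3.8)], [np.float64(-7.3), 0, np.float64(4.4)], [np.float64(-6.9), 0, np.float64(5.0)], [np.float64(-6.5), 0, np.float64(5.6)], [np.float64(-5.9), 0, np.float64(6.2)], [np.float64(-5.4), 0, np.float64(6.7)], [np.float64(-4.8), 0, np.float64(7.1)]]
```

>>> servo_tool --moves '[[0, [-1.6, 1, -8.4], 0], [0, [-2.3, 0, -8.3], 0], [0, [-3, 0, -8], 0], [0, [-3.7, 0, -7.7], 0], [0, [-4.4, 0, -7.4], 0], [0, [-5, 0, -7], 0], [0, [-5.6, 0, -6.5], 0], [0, [-6.1, 0, -6], 0], [0, [-6.6, 0, -5.4], 0], [0, [-7.1, 0, -4.8], 0], [0, [-7.5, 0, -4.2], 0], [0, [-7.8, 0, -3.5], 0], [0, [-8.1, 0, -2.8], 0], [0, [-8.3, 0, -2.1], 0], [0, [0, 0, 0], 0]]'

```text
t: 5.75
tcp_pos: [0.5339, 0.2483, 0.1882]
tcp_rot: [3.141, 0.0, 3.115]
force: [-1.8, 4.2, 7.5]
finger_gap: 0.0232
gripper_force: 30.0
```

Forces are low and it is following the arc well. I'm continuing it.

>>> servo_tool --moves '[[0, [-8.5, 0, -1.4], 0], [0, [-8.6, 0, -0.6], 0], [0, [-8.6, 0, 0.1], 0], [0, [-8.5, 0, 0.9], 0], [0, [-8.4, 0, 1.6], 0], [0, [-8.2, 0, 2.4], 0], [0, [-8, 0, 3.1], 0], [0, [-7.7, 0, 3.8], 0], [0, [-7.3, 0, 4.4], 0], [0, [-6.9, 0, 5], 0], [0, [-6.5, 0, 5.6], 0], [0, [-5.9, 0, 6.2], 0], [0, [-5.4, 0, 6.7], 0], [0, [-4.8, 0, 7.1], 0], [0, [0, 0, 0], 0]]'

```text
t: 7.62
tcp_pos: [0.6384, 0.2454, 0.1434]
tcp_rot: [3.141, 0.003, 3.115]
force: [5.4, 3.8, 4.2]
finger_gap: 0.0234
gripper_force: 30.0
```

>>> servo_tool --moves '[[40, [0, 0, 0], 0], [60, [0, 0, 0], 0], [60, [0, 0, 0], 0], [60, [0, 0, -15], 0], [60, [0, 0, -30], 0], [60, [0, 0, -40], 0], [60, [0, 0, -40], 0], [60, [40, 0, -25], 0], [60, [50, 0, 0], 0], [60, [50, 0, 0], 0], [60, [0, 0, 0], 0], [60, [0, 0, 0], 0]]'

```text
t: 9.12
tcp_pos: [0.4975, 0.2488, 0.2938]
tcp_rot: [3.141, 0.001, 3.115]
force: [0.7, 0.8, 0.7]
finger_gap: 0.0564
gripper_force: 0.0
```

```bash
python3 - <<'E'
from h import *
np.set_printoptions(precision=4,suppress=True)
w=cap("wrist");o=r.get_obs();print(o["tcp_pos"],o["tcp_rot"],o["joints"])
print("nut proj",proj(w,(.512,.2485,.091)),"hinge",proj(w,(.554,.2468,.096)))
t=cap("top");s=cap("side")
print("nut t,s",proj(t,(.512,.2485,.091)),proj(s,(.512,.2485,.091)))
# driver
print("drv",plane(t,(358.4,195.6),.165),plane(s,(287.8,112.6),.165),tri(t,(358.4,195.6),s,(287.8,112.6)))
H=[plane(t,(300+x/4-.4,160+y/4-.4),.05) for x,y in((98,120),(234,67),(279,192),(155,240))];print("holder",np.mean(H,0),np.array(H)[:,:2])
W=w["color"];cv2.imwrite("pics/w2.png",np.hstack([cv2.resize(W[120:320,180:340],(400,500),interpolation=cv2.INTER_CUBIC),cv2.resize(t["color"][140:255,105:197],(400,500),interpolation=cv2.INTER_CUBIC)])[...,::-1])
E
```

```text
[0.4978 0.2487 0.2934] [3.1412 0.0009 3.1142] [-0.8211  0.1696  0.2778  1.7975 -0.0499  1.1803  1.0153]
nut proj [257.1127 189.9528] hinge [256.6406 223.7158]
nut t,s [154.8536 202.516 ] [218.0963 313.0676]
drv [ 0.5348 -0.2212  0.165 ] [ 0.5364 -0.2176  0.165 ] (array([ 0.5361, -0.2216,  0.1619]), np.float64(0.0023657098497904456))
holder [ 0.5339 -0.2205  0.05  ] [[ 0.5542 -0.1623]
 [ 0.5891 -0.2464]
 [ 0.5118 -0.2748]
 [ 0.4804 -0.1985]]
```

View pics/w2.png

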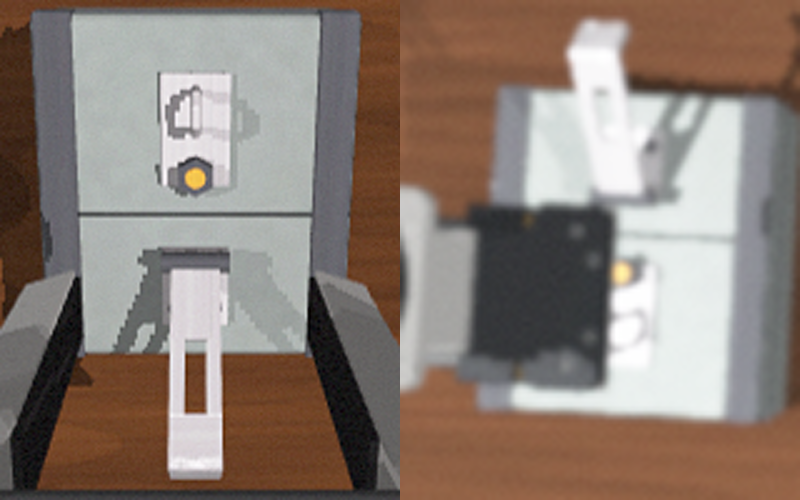

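The hasp lies well back and the nut is clear: its yellow centre is at wrist pixel (258,191), and the hasp points to the +x side in both views. I'll measure the nut by its blob, then go to the driver.

```bash
cat >> h.py <<'E'
def blob(c,lo=15,hi=32,smin=120,box=None):
    H=cv2.cvtColor(np.ascontiguousarray(c["color"]),cv2.COLOR_RGB2HSV);m=(H[...,0]>=lo)&(H[...,0]<=hi)&(H[...,1]>=smin)&(H[...,2]>120)
    k=np.zeros_like(m);x0,y0,x1,y1=box;k[y0:y1,x0:x1]=m[y0:y1,x0:x1];p=np.argwhere(k)[:,::-1];return p.mean(0),len(p)
E
python3 - <<'E'
from h import *
w=cap("wrist");b,n=blob(w,box=(245,178,272,205));print(b,n,plane(w,b,.091),plane(w,b,.094))
E
```

```text
[258.32142857 191.        ] 56 [0.51326828 0.24938949 0.091     ] [0.51249019 0.24940143 0.094     ]
```

>>> servo_tool --moves '[[60, [-4.2, -39.1, 0], 0], [60, [-4.2, -39.1, 0], 0], [60, [-4.2, -39.1, 0], 0], [60, [-4.2, -39.1, 0], 0], [60, [-4.2, -39.1, 0], 0], [60, [-4.2, -39.1, 0], 0], [60, [-4.2, -39.1, 0], 0], [60, [-4.2, -39.1, 0], 0], [60, [-4.2, -39.1, 0], 0], [60, [-4.2, -39.1, 0], 0], [60, [-4.2, -39.1, 0], 0], [60, [-4.2, -39.1, 0], 0], [60, [0, 0, 0], 0], [60, [0, 0, 0], 0], [60, [0, 0, 0], 0]]'

```text
t: 11.2
tcp_pos: [0.535, -0.2207, 0.2926]
tcp_rot: [3.141, -0.0, 3.116]
force: [-0.0, -0.3, 0.1]
finger_gap: 0.0566
gripper_force: 0.0
```

```bash
python3 - <<'E'
from h import *
np.set_printoptions(precision=4,suppress=True)
w=cap("wrist");o=r.get_obs();print(o["tcp_pos"],o["tcp_rot"],o["joints"])
print("drv top",proj(w,(.536,-.2205,.165)))
t=cap("top");b,n=blob(t,box=(135,190,175,215),smin=90);print("top nut",b,n,plane(t,b,.091))
cv2.imwrite("pics/w3.png",w["color"][...,::-1])
E
```

```text
[ 0.535  -0.2207  0.2927] [ 3.1414 -0.0001  3.1161] [-0.2328  0.2336  0.6184  1.7654 -0.1453  1.1886  1.9725]
drv top [257.3654 195.8865]
top nut [156. 202.] 3 [0.5133 0.2458 0.091 ]
```

View pics/w3.png

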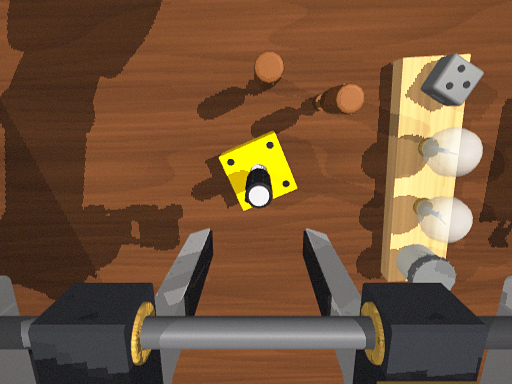

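The wrist view shows the driver's white top at (258,195), within 1 mm of my estimate, and the look-alikes well clear. I'm descending to grip the handle.

>>> servo_tool --moves '[[60, [0, 1, 30], 0], [60, [0, 0, 35], 0], [60, [0, 0, 35], 0], [60, [0, 0, 30], 0], [60, [0, 0, 25], 0], [60, [0, 0, 13], 0], [60, [0, 0, 0], 0], [60, [0, 0, 0], 0], [30, [0, 0, 0], 0], [10, [0, 0, 0], 0], [0, [0, 0, 0], 0], [0, [0, 0, 0], 0], [0, [0, 0, 0], 0]]'

```text
t: 12.92
tcp_pos: [0.5349, -0.2206, 0.1249]
tcp_rot: [-3.142, 0.0, 3.115]
force: [-0.5, 0.5, 3.8]
finger_gap: 0.0277
gripper_force: 30.0
```

>>> servo_tool --moves '[[0, [0, 0, -5], 0], [0, [0, 0, -10], 0], [0, [0, 0, -15], 0], [0, [0, 0, -20], 0], [0, [0, 0, -25], 0], [0, [0, 0, -25], 0], [0, [0, 0, -25], 0], [0, [0, 0, -20], 0], [0, [0, 0, -15], 0], [0, [0, 0, -10], 0], [0, [0, 0, 0], 0], [0, [0, 0, 0], 0]]'

```text
t: 14.42
tcp_pos: [0.5345, -0.2205, 0.2941]
tcp_rot: [3.142, -0.001, 3.115]
force: [-0.0, 0.2, -1.8]
finger_gap: 0.028
gripper_force: 30.0
```

```bash
python3 - <<'E'
from h import *
np.set_printoptions(precision=4,suppress=True)
s=cap("side");o=r.get_obs();print(o["tcp_pos"],o["force"],o["finger_gap"]);w=cap("wrist")
p=o["tcp_pos"];a=proj(s,p+[0,0,-.115]);print("mouth side",a,"wrist",proj(w,p+[0,0,-.115]),"handle end",proj(s,p+[0,0,-.04]))
x,y=map(int,a);A=s["color"][max(0,y-90):y+40,x-65:x+65]
print(x-65,max(0,y-90),A.shape)
cv2.imwrite("pics/w4.png",np.hstack([cv2.resize(A,(384,384),interpolation=cv2.INTER_CUBIC),w["color"][:384,80:480]])[...,::-1])
E
```

```text
[ 0.5345 -0.2204  0.294 ] [-0.1576 -0.2143 -1.0818] 0.027621259321417478
mouth side [289.4431 106.9188] wrist [257.1809 198.5211] handle end [292.1051  77.7082]
224 16 (130, 130, 3)
```

View pics/w4.png

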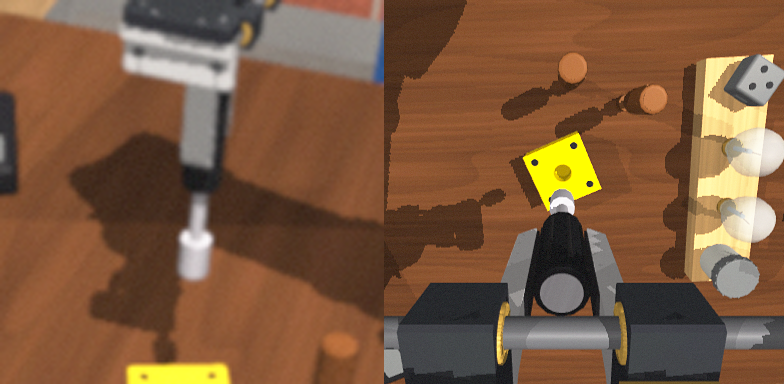

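The driver is lifted and upright: its socket is at about (290,108) in the side view, where predicted, and its mouth is at 0.179 m, above the bulbs. I'm carrying it over the row.

>>> servo_tool --moves '[[0, [2.3, 15, 0], 0], [0, [2.3, 30, 0], 0], [0, [2.3, 36, 0], 0], [0, [2.3, 36, 0], 0], [0, [2.3, 36, 0], 0], [0, [2.3, 36, 0], 0], [0, [2.3, 36, 0], 0], [0, [2.3, 36, 0], 0], [0, [2.3, 36, 0], 0], [0, [2.3, 36, 0], 0], [0, [2.3, 36, 0], 0], [0, [2.3, 36, 0], 0], [0, [2.2, 35, 0], 0], [0, [2.2, 20, 0], 0], [0, [2.2, 9.7, 0], 0], [0, [0, 0, 0], 0], [0, [0, 0, 0], 0], [0, [0, 0, 0], 0]]'

```text
t: 16.77
tcp_pos: [0.5135, 0.2489, 0.2948]
tcp_rot: [3.142, 0.0, 3.113]
force: [-0.2, -0.5, -1.8]
finger_gap: 0.0276
gripper_force: 30.0
```

```bash
python3 - <<'E'
from h import *
np.set_printoptions(precision=4,suppress=True)
o=r.get_obs();w=cap("wrist");s=cap("side");t=cap("top");p=o["tcp_pos"];print(p,o["tcp_rot"])
for h in (.115,.085,.04):print(h,"w",proj(w,p-[0,0,h]),"s",proj(s,p-[0,0,h]))
print("nut",proj(w,(.513,.2494,.091)),proj(s,(.513,.2494,.091)))
print("row intact?",)
a=proj(s,(.513,.2494,.11));x,y=map(int,a)
A=s["color"][y-75:y+55,x-65:x+65];B=w["color"][110:310,180:340];print("offs",x-65,y-75)
cv2.imwrite("pics/w5.png",np.hstack([cv2.resize(A,(450,450),interpolation=cv2.INTER_CUBIC),cv2.resize(B,(348,450),interpolation=cv2.INTER_CUBIC)])[...,::-1])
E
```

```text
[0.5135 0.2489 0.2948] [3.1416 0.0001 3.1134]
0.115 w [257.1873 198.3731] s [214.717  285.8318]
0.085 w [257.1753 208.1075] s [213.769  275.4783]
0.04 w [257.1514 227.5234] s [212.2261 258.6269]
nut [257.6039 177.9222] [217.3443 313.3355]
row intact?
offs 151 232
```

View pics/w5.png

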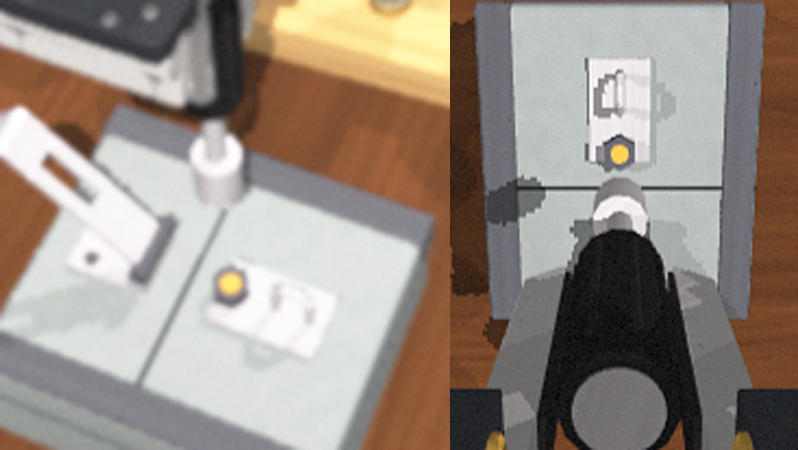

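The side view shows the nut at (217.7,314) and the wrist view at (258,178), within 1 px of prediction; the socket also agrees. I'm descending.

>>> servo_tool --moves '[[0, [0, 0.5, 8], 0], [0, [0, 0, 12], 0], [0, [0, 0, 15], 0], [0, [0, 0, 15], 0], [0, [0, 0, 12], 0], [0, [0, 0, 8], 0], [0, [0, 0, 5], 0], [0, [0, 0, 0], 0], [0, [0, 0, 0], 0], [0, [0, 0, 0], 0]]'

```text
t: 18.18
tcp_pos: [0.5134, 0.2504, 0.22]
tcp_rot: [3.141, 0.0, 3.115]
force: [0.1, 0.1, -0.7]
finger_gap: 0.0272
gripper_force: 30.0
```

```bash
python3 - <<'E'
from h import *
np.set_printoptions(precision=4,suppress=True)
o=r.get_obs();w=cap("wrist");s=cap("side");p=o["tcp_pos"];print(p,o["tcp_rot"])
for h in (.115,.085):print(h,"w",proj(w,p-[0,0,h]),"s",proj(s,p-[0,0,h]))
N=np.array([.513,.2494,.091]);print("nut",proj(w,N),proj(s,N))
x,y=map(int,proj(s,N));A=s["color"][y-40:y+20,x-30:x+30];x2,y2=map(int,proj(w,N))
B=w["color"][y2-40:y2+20,x2-30:x2+30];print("offs",x-30,y-40,x2-30,y2-40)
# predicted mouth rims at measured TCP
th=np.linspace(0,2*np.pi,60)
A=cv2.resize(A,(390,390),interpolation=cv2.INTER_CUBIC);B=cv2.resize(B,(390,390),interpolation=cv2.INTER_CUBIC)
for c,I,ox,oy in((s,A,x-30,y-40),(w,B,x2-30,y2-40)):
    for zz,ctr,col in((p[2]-.115,p,(255,0,0)),(.091,N,(0,200,0))):
        rad=.011 if col[0] else .0098
        q=[(proj(c,(ctr[0]+rad*np.cos(a),ctr[1]+rad*np.sin(a),zz))-[ox,oy]+.5)*6.5 for a in th]
        cv2.polylines(I,[np.int32(q)],True,col,1)
cv2.imwrite("pics/w6.png",np.hstack([A,B])[...,::-1])
E
```

```text
[0.5134 0.2504 0.22  ] [3.1413 0.0004 3.1147]
0.115 w [257.1476 198.3413] s [216.5356 309.8196]
0.085 w [257.1427 208.0816] s [215.7118 300.9465]
nut [256.084  194.0834] [217.3443 313.3355]
offs 187 273 226 154
```

View pics/w6.png

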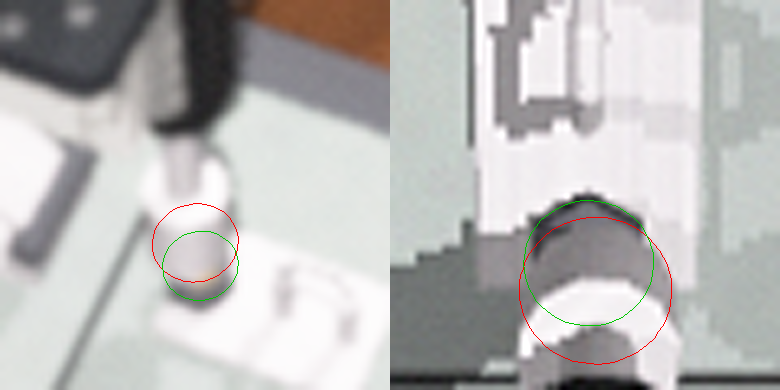

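The wrist view shows the nut centred at column 588 and the socket near 600, so the socket is about 1.3 mm too far in +y; x agrees within 1 mm. I'm correcting this and going down 4 mm.

>>> servo_tool --moves '[[0, [0, -1.3, 2], 0], [0, [0, 0, 2], 0], [0, [0, 0, 0], 0], [0, [0, 0, 0], 0], [0, [0, 0, 0], 0], [0, [0, 0, 0], 0]]'

```text
t: 19.02
tcp_pos: [0.5132, 0.2491, 0.2157]
tcp_rot: [-3.142, -0.0, 3.115]
force: [0.1, -0.0, -0.9]
finger_gap: 0.0275
gripper_force: 30.0
```

```bash
python3 - <<'E'
from h import *
np.set_printoptions(precision=4,suppress=True)
o=r.get_obs();w=cap("wrist");s=cap("side");t=cap("top");p=o["tcp_pos"];print(p,o["tcp_rot"],o["force"])
N=np.array([.513,.2492,.091]);th=np.linspace(0,2*np.pi,60)
out=[]
for c,d in((s,0),(w,1)):
    x,y=map(int,proj(c,N));ox,oy=x-30,y-40
    I=cv2.resize(c["color"][oy:oy+60,ox:ox+60],(380,380),interpolation=cv2.INTER_CUBIC)
    out.append(I)
out=[np.hstack(out)]
f=np.hstack([s["color"][150:330,90:350],t["color"][95:275,105:385]])
f=cv2.resize(f,(760,int(760*180/540)))[:220]
out.append(f[:, :760])
cv2.imwrite("pics/w7.png",np.vstack(out)[:600][...,::-1])
E
```

```text
[0.5132 0.2491 0.2157] [-3.1416 -0.      3.1147] [ 0.1075 -0.0493 -0.8508]
```

View pics/w7.png

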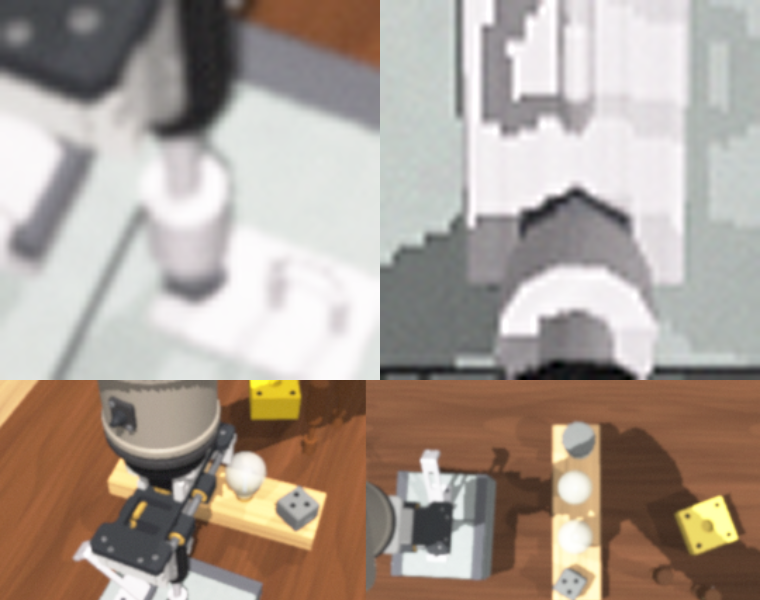

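The socket is centred over the nut in both views (wrist columns 577 and 575) about 1 cm above it, the row is undisturbed and the hasp lies back. I'm handing in.

```bash
python3 -c "
from rig import r
print(r.finish_job())"
```

```text
the job is handed in; nothing more can be done
None
```

The job is handed in at about 19 s: the hasp is swung back to about 2.45 rad, and the driver is held still and upright, centred over the nut with its socket about 10 mm above it; the row looked undisturbed in the last pictures.

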